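# Clip a new light tube into the bedside light and hold its shade ready above it

### The arm

A 6-joint arm with a two-finger parallel gripper is mounted at the origin on the work surface. World frame = base frame: x ahead of the robot, y to its left, z up, the work surface at z = 0. Lengths are in mm, angles in degrees, forces in N, time in s.
With the tool pointing down it reaches from about 350 to 875 mm from the base axis. Payload 4.2 kg.
Tool frame: the origin (TCP) lies at the very end of the fingers, on their centre line; the grasp point (between the pads) lies 19 mm behind it (manip.grip_point_offset is the distance from the TCP to the grasp point, in mm); z points along the fingers, y is the line along which they close (so a half turn about z gives the same grasp; the last joint's range is limited). The gripper opens to 87 mm and grips with 3 to 60 N. Pads are 19 mm wide; open, the fingers measure 117 mm over their backs; the gripper's body (75 mm by 190 mm) begins 51 mm behind the grasp point.
Start: joints at [82.827, 22.042, 0.453, 0, -68.411, -14.817], TCP at [233.996, 579.521, 222.55] pointing down, gripper open.
Joint ranges: [-179.83, 179.83], [-69.29, 118.12], [-61.27, 80.66], [-181.25, 117.63], [-171.15, -9.14], [-177.46, 177.46]. Speed limits (degrees/s): [159.86, 159.86, 180, 180, 180, 180].

### API

Orientations are given as a 3x3 rotation matrix whose columns are the frame's x, y, z axes.
In Python, from cell import manip gives the robot as it stands. Calls block until the motion is done:
- manip.movep(position, orientation): joint-space move of the TCP to a pose.
- manip.line_to(position, ori=None, speed=150, until_force=None): straight line of the TCP; ori=None keeps the orientation; speed is the mean speed in mm/s. With until_force (N) it stops when the force on the tool has changed by that much, and returns True; else False.
- manip.movej(angles): joint-space move.
- manip.grip(opening, strength=None): opening from 0.0 (shut) to 1.0 (fully open); strength is the grip in N (None keeps the last); returns when the fingers have stopped.
- manip.sleep(seconds).
- manip.inverse_kinematics(position, orientation): joint angles nearest the present ones, or None.
- manip.snapshot(name): name is "scene" or "top" or "wrist"; returns the picture (420x560x3 uint8, red, green, blue); there is no depth.
- manip.camera_model(name): a dict with "camera_matrix" (3x3 intrinsics, pixels), "world_to_cam" (4x4, takes a point from world to camera coordinates). Camera axes: x right, y down, z forward; pixel columns grow to the right and rows downward; lengths in mm; the calibration is good to about 2 mm. A picture is of the moment at which its call begins: read the wrist's pose just before it. camera_model takes no time and is no camera call; for the wrist camera it gives the pose at the moment of the call.
A pose or a line that the arm cannot do raises manip.MotionError and nothing moves.
- manip.close_job(): hands the job in; it is judged then, once.
Readings, each from a call of its own:
- manip.read_time_s(): time.
- manip.read_joints(): joint angles.
- manip.read_joint_vel(): joint speeds.
- manip.read_joint_efforts(): joint torques, N m.
- manip.read_tool_pos(): TCP position.
- manip.read_ee_rot(): TCP orientation.
- manip.read_wrist_force(): force on the tool from outside, world axes, zero at the start.
- manip.read_torque(): the same for the moment, N m.
- manip.read_opening(): opening from 0.0 (shut) to 1.0 (fully open).
- manip.read_gripper_force(): force on a finger pad.
Only numpy, scipy, OpenCV 4.12 (cv2) and the standard library are available. Lean on these libraries where they do the work, as an engineer would, in place of code of your own. Each camera call takes 0.05 s, during which the arm holds its last target. There are 200 camera calls.

### The job

The bedside light needs its new tube: push the white tube lying on the table down past the sprung wire jaw until it sits fully home in the light's two forks, with the jaw closed back over it, and let it go. Then pick up the white shade by its wooden grip, carry it over the hoop of the black tray and stop with it hovering level about 2 cm above the light's end cheeks, centred and lined up lengthwise as if ready to be lowered on, never touching the light or the tube with it. Finish still holding the shade there (I will lower it myself) and leave everything else on the table where it is.

Things in the scene. Friction and masses are not known exactly. Their poses are not given: they have to be found in the camera images.
- lamp: The bedside light without its shade: fixed dark steel base 204 mm long (x) by 84 mm wide (y), 14 mm thick, an upright end cheek 8 mm thick at each end (x = +-94 to +-102 mm), cheek tops 78 mm above the table. Origin: centre of its underside; z up. Between the cheeks two black fork clips at x = +-40 mm, joined by a sprung wire jaw. Fingers have free room at x = -34 to +34 mm, from 25 mm up.
- seat (a point): On the light: where the tube's centre lies when fully home, 45 mm above the table, midway between the forks; x along the slot, z up (axes of lamp). Each fork is 12 mm long in x, its slot 18 mm wide in y about y = 0, floor 37 mm up. Its -y prong is tall (74 mm up) and leans outward at the top as a lead-in; its +y prong is low (46 mm up), with the jaw wire behind it.
- lamp_top (a point): On the light: centre of the light at the height of the cheek tops, 78 mm above the table, same axes as lamp. The shade's rim would come down around the cheeks (3 mm play all round).
- jaw (a joint): The sprung jaw: two 6 mm bent steel wires, one at each fork, moving together on a hinge low on the light's +y side. 0 = closed; grows as pushed outward (rad, to 0.6); about 0.1 lets the tube pass, then it springs back. Each wire slopes from its top (73 mm above the table) down into the slot to a lip that overhangs it. Pushing the tube straight down takes about 5 to 15 N.
- jaw_lip (a point): On the jaw, midway between the two wires: the axis of the lip that closes over the tube. Jaw closed: 7.5 mm to the light's +y of the slot's centre, 53.8 mm above the table.
- tube: The light tube: a white round rod 16 mm in diameter with a square aluminium end cap (20 x 20 mm, 15 mm long) at each end, 150 mm over the caps, plus thin 5 mm pins; about 60 g. It lies on its caps on the table, nearest the robot, left or right. Origin: centre of its underside, 10 mm below its axis; x along it. Same either way round. The forks take its bare length, x = -60 to +60 mm.
- tube_mid (a point): Centre of the tube, on its axis; x along the tube.
- shade: The shade: an inverted trough of white plastic, open below, 216 mm long (x), 96 mm wide (y), walls 3 mm, top face 40 mm above the rim. On the middle of the top an upright wooden grip bar, 60 mm long in x, 14 mm thick in y, from 40 to 72 mm above the rim; about 220 g. Origin: centre of its open lower rim (on the table at the start); z up. Same either way round.
- shade_grip (a point): On the shade's grip bar: on its axis, 62 mm above the rim, 10 mm below the bar's top; same axes as shade.
- tray: Fixed round black tray, 250 mm across, rim 24 mm high, between light and shade. A bent hoop of 14 mm black tube stands across it along its x axis (in the plane y = 0), feet at x = +-117 mm, level on top from x = -55 to +55 mm. Origin: centre of its underside, z up. A clock, a tumbler on a coaster and a glass drop stand on it, none above 125 mm over the table.
- hoop_top (a point): Highest point of the tray's hoop, 172 mm above the table, over the tray's centre; same axes as tray.
- clock: Black twin-bell alarm clock on the tray, about 80 mm wide, 110 mm tall. Origin: centre of its underside. Leave alone.
- coaster: Round cork coaster, 84 mm across, 10 mm thick, on the tray under the tumbler. Origin: centre of its underside. Leave alone.
- tumbler: Empty glass tumbler, 72 mm across, 62 mm tall, on the coaster. Origin: centre of its underside. Leave alone.
- storm_glass: Clear drop-shaped glass ornament on the tray, 62 mm across, 118 mm tall. Origin: centre of its underside. Leave alone.
- case: Spectacle case, grey below and black above, 160 x 60 x 39 mm, lying in the near row on the side where the tube is not. Origin: centre of its underside. Leave alone.
- jar: Small white cream jar with a metal cap, 56 mm across, 50 mm tall, just beyond the tray. Origin: centre of its underside. Leave alone.
Things that resemble listed ones, but are neither listed nor needed, are in the scene too. Of the things like the shade, leave any that is purple; of the rest the larger one is meant.

How it is judged (in metres and radians):
On the way, in this order (a step that is already met when the one before it is completed fails the run):
1. the tube sits home in both forks, the jaw closed over it, and the fingers have let go of it (z of tube_mid in the frame of seat between -0.004 and 0.003 m and y of tube_mid in the frame of seat between -0.004 and 0.004 m and x of tube_mid in the frame of seat between -0.016 and 0.016 m and angle between the x axis of tube_mid and the x axis of seat, either way round below 0.06 rad and value of joint jaw below 0.08 rad and contact force between the fingers and tube below 0.1 N), for 0.2 s.
2. the shade is carried over the tray's hoop (y of shade in the frame of hoop_top between -0.08 and 0.08 m and x of shade in the frame of hoop_top between -0.2 and 0.2 m and z of shade in the frame of hoop_top above 0 m and contact force between the fingers and shade above 1 N), for 0.05 s.
At the end, for the whole second after the job is handed in: Tube centre within 4 mm of its seat (3 mm up, 16 mm lengthwise), aligned to 0.06 rad, jaw under 0.08 rad, tube released. Shade held still, touching only the fingers: rim 6 to 35 mm above the cheek tops, centred to 9 mm, lined up and level to 0.10 rad (all of step 1 and z of shade in the frame of lamp_top between 0.006 and 0.035 m and horizontal distance between shade and lamp_top below 0.009 m and angle between the x axis of shade and the x axis of lamp_top, either way round below 0.1 rad and angle between shade's own z axis and vertical below 0.1 rad and linear speed of shade below 0.02 m/s and contact force between the fingers and shade above 1 N and contact force between shade and lamp below 0.05 N and contact force between shade and tube below 0.05 N and contact force between shade and tray below 0.05 N and contact force between shade and clock below 0.05 N and contact force between shade and coaster below 0.05 N and contact force between shade and tumbler below 0.05 N and contact force between shade and storm_glass below 0.05 N and contact force between shade and case below 0.05 N and contact force between shade and jar below 0.05 N); the arm keeps its last pose, push and grip.
It fails at once if the shade touches the light or the tube (contact force between shade and lamp above 0.5 N or contact force between shade and tube above 0.5 N).
It fails at once if the shade strikes the tray or its hoop (contact force between shade and tray above 2 N).
It fails at once if a bystander is moved by more than 30 mm or knocked over (distance of any of clock, coaster, tumbler, storm_glass, case, jar from where it was at the start of the episode above 0.03 m or angle between any of clock, tumbler, storm_glass, jar's own z axis and vertical above 0.4 rad).
It also fails if it takes over 72 s, if anything falls off the work surface, if the arm or the gripper's body presses on something with over 40 N, if the wrist force passes 120 N, or if a joint passes its speed limit or range.

## Working session

There is one attempt and no reset: what is moved stays moved. The work goes in short steps, each a Python script; the robot and the scene stay as the last script left them, time stands still between calls to the robot, and variables do not carry over. Pictures are saved under pics/ and viewed, at most 10 in all, crops included, and the job is handed in when it is done.

```bash
mkdir -p pics; python3 - <<'E'
from cell import manip
import cv2,numpy as np
for n in("top","scene"):
    im=manip.snapshot(n); cv2.imwrite(f"pics/{n}0.png",im[:,:,::-1])
    m=manip.camera_model(n); print(n,np.round(m["camera_matrix"],1).tolist(),np.round(m["world_to_cam"],3).tolist())
print(manip.grip_point_offset,manip.read_time_s(),manip.read_ee_rot())
E
```

```text
top [[400.7, 0.0, 280.3], [0.0, 400.7, 211.0], [0.0, 0.0, 1.0]] [[-0.023, -0.999, -0.04, -36.598], [-0.992, 0.027, -0.123, 485.582], [0.124, 0.037, -0.992, 975.65], [0.0, 0.0, 0.0, 1.0]]
scene [[544.6, 0.0, 280.8], [0.0, 544.6, 212.7], [0.0, 0.0, 1.0]] [[0.313, 0.95, -0.015, -93.072], [0.694, -0.24, -0.679, -249.302], [-0.649, 0.202, -0.734, 1775.482], [0.0, 0.0, 0.0, 1.0]]
18.700000000000003 0.1 [[ 9.27203056e-01 -3.74558533e-01 -6.30519258e-04]
 [-3.74559048e-01 -9.27201208e-01 -1.85455870e-03]
 [ 1.10022571e-04  1.95571919e-03 -9.99998082e-01]]
```

View pics/top0.png

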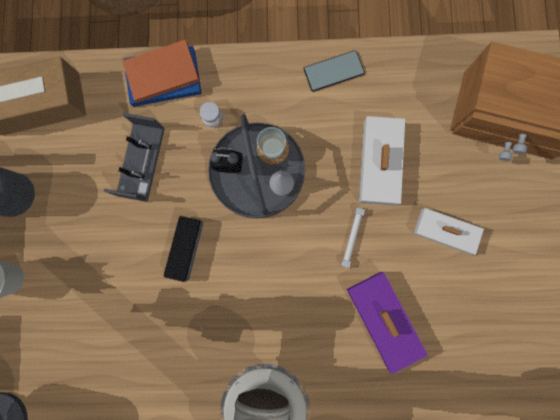

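View pics/scene0.png

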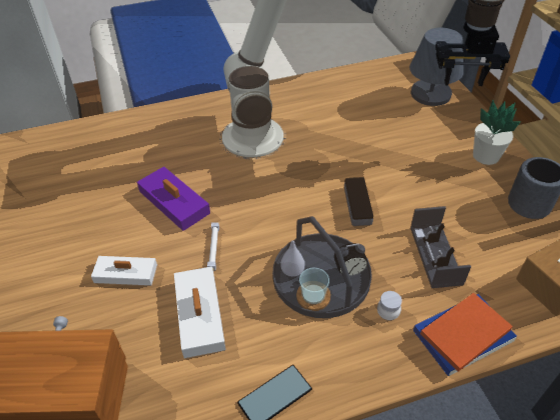

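The top view shows the lamp at about (140,158), tray (257,170), tube (354,237), and the intended large white shade (383,160). The small white and purple decoys are at (450,231) and (387,322), and the case is at (183,248). The scene view agrees.

```bash
cat > h.py <<'E'
from cell import manip
import cv2,numpy as np
def ray(cam,uv):
    K,T=np.array(cam["camera_matrix"]),np.array(cam["world_to_cam"])
    d=T[:3,:3].T@np.linalg.inv(K)@np.array([uv[0],uv[1],1.]); return -T[:3,:3].T@T[:3,3],d
def onz(cam,uv,z):
    c,d=ray(cam,uv); return c+d*(z-c[2])/d[2]
def boxes(mask,amin):
    cs,_=cv2.findContours(mask.astype(np.uint8),cv2.RETR_EXTERNAL,cv2.CHAIN_APPROX_NONE)
    return [(cv2.contourArea(c),cv2.minAreaRect(c),c) for c in cs if cv2.contourArea(c)>amin]
def down(deg):  # tool pointing down, closing axis (y) at heading deg+90, tool x at heading deg
    a=np.radians(deg); return np.array([[np.cos(a),np.sin(a),0],[np.sin(a),-np.cos(a),0],[0,0,-1.]])
def rect_world(cam,r,z):  # centre, long-axis heading (deg), sides
    p=np.array([onz(cam,q,z)[:2] for q in cv2.boxPoints(r)])
    e=[p[1]-p[0],p[2]-p[1]]; L=[np.linalg.norm(v) for v in e]; v=e[int(L[1]>L[0])]
    return p.mean(0).round(1),round(np.degrees(np.arctan2(v[1],v[0]))%180,1),np.round(sorted(L),1)
E
python3 - <<'E'
from h import *
im=cv2.imread("pics/top0.png"); cam=manip.camera_model("top"); hsv=cv2.cvtColor(im,cv2.COLOR_BGR2HSV)
w=(hsv[:,:,1]<45)&(hsv[:,:,2]>120)
for a,r,c in boxes(w,60):
    print("white",a,np.round(r[0]),[rect_world(cam,r,z) for z in(10,40)])
d=hsv[:,:,2]<75
for a,r,c in boxes(d,600):
    print("dark",a,np.round(r[0]),[rect_world(cam,r,z) for z in(0,40,78)])
g=(hsv[:,:,0]<18)&(hsv[:,:,1]>150)&(hsv[:,:,2]>60)
for a,r,c in boxes(g,60):
    if 330<r[0][0]<440: print("grip",a,np.round(r[0]),rect_world(cam,r,72))
for u in((245,120),(265,212),(124,119),(163,125),(108,191),(150,199)): print(u,[onz(cam,u,z).round()[:2] for z in(14,78,172)])
E
```

```text
white 1429.5 [264. 394.] [(array([42.9,  1.9]), np.float64(89.3), array([118.3, 200.7])), (array([52.3, -0.7]), np.float64(89.3), array([114.8, 194.8]))]
white 1795.0 [448. 231.] [(array([ 425.2, -466.9]), np.float64(68.1), array([ 73.8, 160.4])), (array([ 423.3, -455.6]), np.float64(68.1), array([ 71.7, 155.6]))]
white 376.0 [352. 237.] [(array([ 416.3, -228.5]), np.float64(162.6), array([ 23.1, 152.4])), (array([ 414.6, -224.3]), np.float64(162.6), array([ 22.4, 147.9]))]
white 72.5 [142. 187.] [(array([558.9, 311.1]), np.float64(167.0), array([21.5, 28.6])), (array([553. , 299.4]), np.float64(167.0), array([20.9, 27.8]))]
white 177.0 [276. 184.] [(array([557.8, -37.5]), np.float64(6.7), array([30., 56.])), (array([552. , -38.9]), np.float64(6.7), array([29.1, 54.3]))]
white 84.0 [507. 151.] [(array([ 624.6, -628.9]), np.float64(146.0), array([24.9, 46.3])), (array([ 616.8, -612.8]), np.float64(146.0), array([24.2, 45. ]))]
white 413.5 [273. 145.] [(array([662.3, -32. ]), np.float64(116.6), array([65.6, 76.2])), (array([653.4, -33.6]), np.float64(116.6), array([63.7, 73.9]))]
white
[... 1946 characters left out ...]
array([131.4, 271.6]))]
dark 660.5 [69. 25.] [(array([1030.3,  531.9]), np.float64(180.0), array([ 68.6, 147.3])), (array([1004.2,  507.8]), np.float64(180.0), array([ 65.9, 141.5])), (array([979.3, 484.9]), np.float64(180.0), array([ 63.4, 136.1]))]
(245, 120) [array([730.,  39.]), array([707.,  31.]), array([672.,  20.])]
(265, 212) [array([485.,  -9.]), array([477., -14.]), array([465., -21.])]
(124, 119) [array([745., 363.]), array([720., 334.]), array([685., 293.])]
(163, 125) [array([724., 257.]), array([701., 235.]), array([667., 204.])]
(108, 191) [array([551., 400.]), array([539., 369.]), array([521., 324.])]
(150, 199) [array([527., 289.]), array([516., 265.]), array([501., 230.])]
```

```bash
python3 - <<'E'
from h import *
T=np.array(manip.camera_model("wrist")["world_to_cam"]); c=-T[:3,:3].T@T[:3,3]
R=np.array(manip.read_ee_rot()); print("cam in tool",R.T@(c-np.array(manip.read_tool_pos())).round(1),"cam axes in tool",(R.T@T[:3,:3].T).round(2).tolist())
for nm,p,a in(("lamp",[621,300,250],168),("tube",[416,-228,200],162.6)):
    for k in(0,180): print(nm,a-k,np.round(manip.inverse_kinematics(p,down(a-k)),0))
manip.movep([621,300,250],down(168-180))
cam=manip.camera_model("wrist"); im=manip.snapshot("wrist"); cv2.imwrite("pics/lamp1.png",im[:,:,::-1])
np.savez("lamp1",K=cam["camera_matrix"],T=cam["world_to_cam"]); print(np.round(cam["camera_matrix"],1).tolist())
manip.movep([416,-228,200],down(162.6-180))
cam=manip.camera_model("wrist"); im=manip.snapshot("wrist"); cv2.imwrite("pics/tube1.png",im[:,:,::-1])
np.savez("tube1",K=cam["camera_matrix"],T=cam["world_to_cam"])
print(manip.read_time_s(),manip.read_joints())
a=cv2.imread("pics/lamp1.png"); 
E
python3 -c "
import cv2,numpy as np
s=np.hstack([cv2.imread('pics/lamp1.png'),cv2.imread('pics/tube1.png')]); cv2.imwrite('pics/both1.png',cv2.resize(s,(800,300)))"
```

```text
cam in tool [  80.57365669    0.55972092 -160.99034928] cam axes in tool [[-0.0, -0.96, -0.29], [1.0, -0.0, 0.0], [-0.0, -0.29, 0.96]]
lamp 168 [  39.   28.   13.    0.  -76. -141.]
lamp -12 [ 39.  28.  13.   0. -76.  39.]
tube 162.6 [ -9.   8. -22.   0. -60. -98.]
tube -17.400000000000006 [ -9.   8. -22.   0. -60.  82.]
[[374.1, 0.0, 275.9], [0.0, 374.1, 203.3], [0.0, 0.0, 1.0]]
3.9833 [-8.96966815e+00  8.44059246e+00 -2.18694068e+01  3.81657230e-03
 -5.96700584e+01  8.16375149e+01]
```

View pics/lamp1.png

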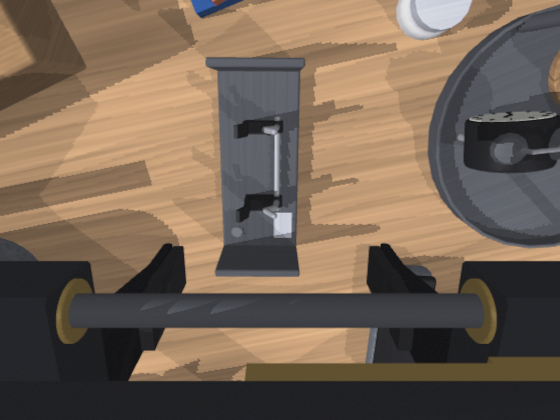

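View pics/tube1.png

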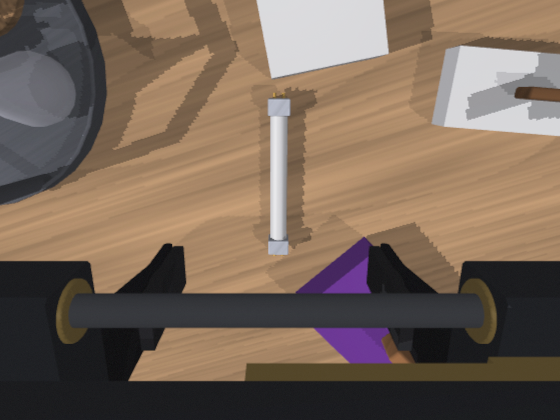

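The lamp view shows cheek-top corners near (207,59), (304,59), (217,275) and (299,275). The tall prongs are on the left and the jaw wire is on the right, at column 277. In the tube view the tube runs from cap (279,107) to cap (278,246), clear of its neighbours.

```bash
cat > m.py <<'E'
from h import *
def load(n): 
    d=np.load(n+".npz"); return {"camera_matrix":d["K"],"world_to_cam":d["T"]}
E
python3 - <<'E'
from m import *
im=cv2.imread("pics/tube1.png"); cam=load("tube1"); hsv=cv2.cvtColor(im,cv2.COLOR_BGR2HSV)
w=(hsv[:,:,1]<60)&(hsv[:,:,2]>130); w[:90]=0;w[258:]=0;w[:,:240]=0;w[:,320:]=0
for a,r,c in boxes(w,300): print("tube",a,r,rect_world(cam,r,16))
body=w.copy(); body[:125]=0; body[230:]=0; body[:,:260]=0; body[:,300:]=0
cols=[(v,np.flatnonzero(body[v]).mean()) for v in range(130,228)]; print(cols[0],cols[-1])
P=[onz(cam,(u,v),12) for v,u in (cols[0],cols[-1])]; d=P[0]-P[1]; print("axis",np.round(P,1)[:,:2].tolist(),np.degrees(np.arctan2(d[1],d[0])))
e=[onz(cam,q,20)[:2].round(1) for q in((279,99),(278,241),(278,254))];print("capends",e)
cam=load("lamp1"); q=[(207,59),(304,59),(299,275),(217,275)]
p=np.array([onz(cam,x,78)[:2] for x in q]); print(p.round(1).tolist(),"sides",[np.linalg.norm(p[i]-p[i-1]).round(1) for i in range(4)],"c",p.mean(0))
for i,j in((2,1),(3,0)): d=p[j]-p[i]; print(np.degrees(np.arctan2(d[1],d[0])))
for i,j in((1,0),(2,3)): d=p[j]-p[i]; print(np.degrees(np.arctan2(d[1],d[0]))-90)
c=cv2.imread("pics/lamp1.png")[45:290,190:320]; cv2.imwrite("pics/lampc.png",cv2.resize(c,None,fx=2.4,fy=2.4,interpolation=cv2.INTER_CUBIC))
E
```

```text
tube 2557.0 ((278.5, 176.0), (23.0, 156.0), 0.0) (array([ 414.3, -230.2]), np.float64(162.3), array([ 20.4, 150.9]))
(130, np.float64(278.0)) (227, np.float64(277.5))
axis [[459.4, -243.7], [368.7, -215.1]] -17.562473528382466
capends [array([ 485.6, -252.8]), array([ 357.4, -212. ]), array([ 344.2, -207.9])]
[[735.0, 334.5], [718.3, 255.5], [523.2, 297.4], [540.0, 376.6]] sides [np.float64(199.5), np.float64(80.8), np.float64(199.5), np.float64(81.0)] c [629.15158877 315.99709211]
-12.115218809797852
-12.167202247861004
-11.943500520991975
-11.95121012051753
```

View pics/lampc.png

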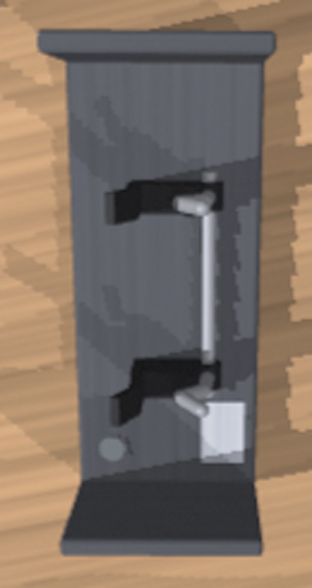

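```bash
python3 - <<'E'
from m import *
q=[(205.8,57.5),(305,57.5),(299.6,276.3),(215,276.3)]; cam=load("lamp1")
p=np.array([onz(cam,x,78)[:2] for x in q]); c=p.mean(0); print(c,[np.linalg.norm(p[i]-p[i-1]).round(1) for i in range(4)])
manip.line_to([414.9,-230.3,60],down(-17.5)); manip.line_to([414.9,-230.3,2],speed=80)
manip.grip(0.0,40); print(manip.read_opening()*87,manip.read_gripper_force())
manip.line_to([414.9,-230.3,260],speed=250)
manip.movep([c[0],c[1],260],down(-12)); manip.line_to([c[0],c[1],115])
cam=manip.camera_model("wrist"); im=manip.snapshot("wrist"); cv2.imwrite("pics/lamp2.png",im[:,:,::-1])
np.savez("lamp2",K=cam["camera_matrix"],T=cam["world_to_cam"]); print(manip.read_time_s(),manip.read_tool_pos(),manip.read_opening()*87,manip.read_wrist_force())
E
```

```text
[629.10582625 316.40347551] [np.float64(202.1), np.float64(82.5), np.float64(202.1), np.float64(83.6)]
14.620630178732366 39.999951124191284
11.5667 [629.8489837  316.84223524 116.5574251 ] 14.624608236283349 [ 0.06813693 -0.08677948  0.30034457]
```

View pics/lamp2.png

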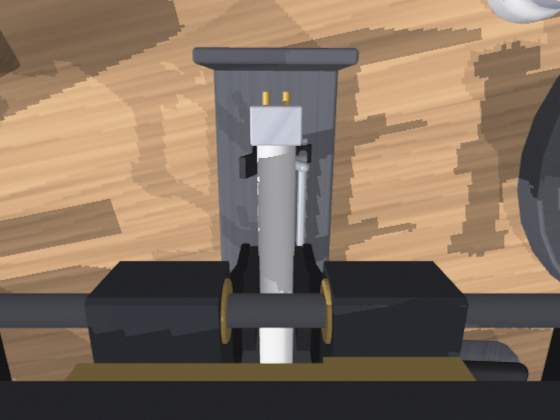

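The held tube's cap is centred on column 276.3 and the cheek on column 276, so they agree laterally to about 0.3 mm and in heading. Next I check the lengthwise offset and push down with a force guard.

```bash
python3 - <<'E'
from m import *
cam=load("lamp2"); u=np.array([np.cos(np.radians(-12)),np.sin(np.radians(-12))])
tcp=np.array([629.85,316.84]); f=onz(cam,(276,48),78)[:2]-tcp; g=onz(cam,(276,106),134.5)[:2]-tcp
print("cheek end along",f@u,"(102) cap end",g@u,"(75)")
manip.grip(0.0,60)
p=[629.1,316.4]
manip.line_to(p+[60],speed=80)
print(manip.read_tool_pos(),manip.read_wrist_force())
for z in(50,44,39,36,34.5):
    h=manip.line_to(p+[z],speed=25,until_force=30); print(z,h,np.round(manip.read_tool_pos(),1),np.round(manip.read_wrist_force(),1),manip.read_opening()*87)
    if h: break
cv2.imwrite("pics/seat1.png",manip.snapshot("wrist")[:,:,::-1]); print(manip.read_time_s())
E
```

```text
cheek end along 100.482033725942 (102) cap end 74.78593392848909 (75)
[629.32201347 316.39725221  60.17978564] [ 0.23297241  0.07470856 -0.40751142]
50 False [630.9 318.5  52. ] [0.7 4.5 5.8] 14.272325778816562
44 False [628.6 316.6  43. ] [ 0.1  3.9 -1.3] 14.339571240154697
39 False [629.  316.8  37.8] [ 1.1  5.2 -2.1] 14.540227503164866
36 False [629.2 316.7  36.9] [-2.   4.7  4.7] 14.627203915961875
34.5 False [629.2 316.8  36.8] [-3.6  3.1 10.7] 14.429963010713264
14.475
```

The jaw snapped past and the tube bottomed out at TCP z 36.8, so the axis is at about 45 mm. Now I release it and look.

```bash
python3 - <<'E'
from m import *
p=[629.1,316.4]
manip.line_to(p+[37],speed=20); manip.grip(0.45); manip.sleep(0.3); print(manip.read_opening(),manip.read_wrist_force())
manip.line_to(p+[160],speed=120)
cam=manip.camera_model("wrist"); im=manip.snapshot("wrist"); cv2.imwrite("pics/lamp3.png",im[:,:,::-1])
np.savez("lamp3",K=cam["camera_matrix"],T=cam["world_to_cam"]); print(manip.read_time_s(),manip.read_tool_pos())
E
```

```text
0.45065867586560304 [ 1.44336003 -0.11892819  0.44314864]
17.0167 [628.5657214  316.06155277 158.67457517]
```

View pics/lamp3.png

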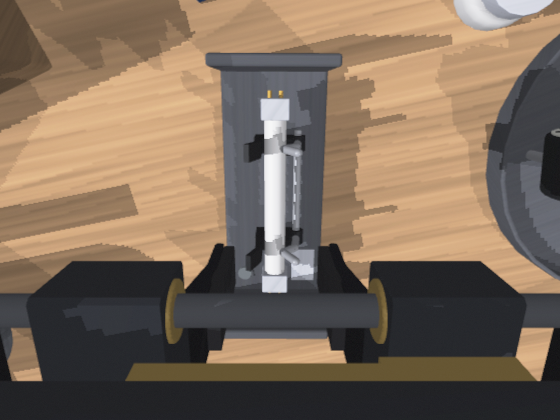

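The tube lies in both forks, its caps at (275,109) and (275,284), with the wire tips at (290,150) and (290,256) over it. I'll tap it lightly to confirm the height, then look at the shade.

```bash
python3 - <<'E'
from m import *
p=[629.1,316.4]
manip.grip(0.0); manip.line_to(p+[70],speed=150)
h=manip.line_to(p+[46],speed=25,until_force=10); print("tap",h,manip.read_tool_pos(),manip.read_wrist_force())
manip.line_to(p+[260],speed=250); manip.grip(0.6)
print(manip.inverse_kinematics([605,-306,240],down(-6)))
manip.movep([605,-306,260],down(-6))
cam=manip.camera_model("wrist"); im=manip.snapshot("wrist"); cv2.imwrite("pics/shade1.png",im[:,:,::-1])
np.savez("shade1",K=cam["camera_matrix"],T=cam["world_to_cam"]); print(manip.read_time_s(),manip.read_tool_pos())
im=cv2.imread("pics/shade1.png"); hsv=cv2.cvtColor(im,cv2.COLOR_BGR2HSV)
g=(hsv[:,:,0]<18)&(hsv[:,:,1]>120)&(hsv[:,:,2]>40)
for a,r,c in boxes(g,150):print("brown",a,r,rect_world(cam,r,72))
w=(hsv[:,:,1]<45)&(hsv[:,:,2]>110)
for a,r,c in boxes(w,2000):print("white",a,r,rect_world(cam,r,40))
E
```

```text
tap True [629.0745909  316.56309091  53.2917121 ] [-1.10011557 -0.2420635   3.4607319 ]
[-13.19677104  26.73343919  10.39521554   0.         -73.66177635
  97.19677104]
23.725 [ 605.53468205 -305.0641438   259.93048396]
brown 726.5 ((281.0, 173.0), (62.0, 12.0), 90.0) (array([ 609. , -311.2]), np.float64(174.6), array([11.1, 60.2]))
brown 9890.5 ((501.99993896484375, 53.49999237060547), (106.99998474121094, 113.99998474121094), 90.0) (array([ 693.6, -513. ]), np.float64(84.1), array([88.9, 95.4]))
white 2450.5 ((37.17041778564453, 239.64048767089844), (53.569557189941406, 88.90956115722656), 76.37300109863281) (array([555.6, -37.2]), np.float64(97.8), array([ 60.6, 100. ]))
white 19018.0 ((281.0, 161.0), (206.0, 100.0), 90.0) (array([ 606.7, -311.4]), np.float64(176.5), array([ 95.2, 215.7]))
```

View pics/shade1.png

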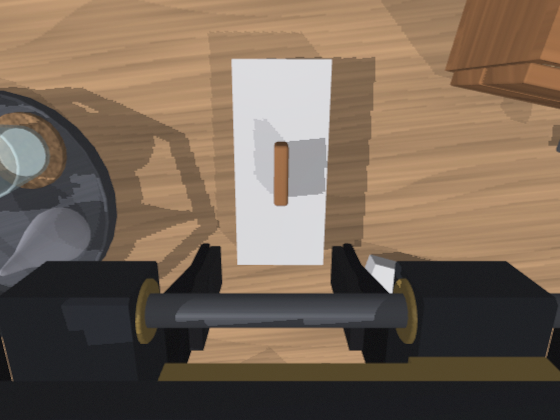

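The tap confirms the tube top is at 53.3 mm, as it should be when home. The shade fills (232–331, 59–265) and its grip bar is centred at (281,173). I'll grip the bar, lift it and measure how it sits in the hand.

```bash
python3 - <<'E'
from m import *
s=[608,-311.2]
manip.movep(s+[130],down(-5.7)); h=manip.line_to(s+[45],speed=80,until_force=12); print(h,manip.read_tool_pos())
manip.grip(0.0,60); print(manip.read_opening()*87,manip.read_gripper_force(),manip.read_tool_pos())
manip.line_to(s+[280],speed=120); manip.sleep(.3)
t=np.array(manip.read_tool_pos());cam=manip.camera_model("wrist"); im=manip.snapshot("wrist"); cv2.imwrite("pics/shade2.png",im[:,:,::-1])
print(manip.read_opening()*87,manip.read_wrist_force(),manip.read_torque(),manip.read_time_s(),t)
a=np.radians(-5.7); u=np.array([np.cos(a),np.sin(a)])
print("far end along (108):",[(r,((onz(cam,(276,r),t[2]-5)[:2]-t[:2])@u).round(1)) for r in(40,60,80,100,120)])
E
```

```text
False [ 608.51663568 -311.38880684   45.75287114]
13.74433387721263 59.98659381642938 [ 608.02772154 -311.05845465   45.01801038]
13.826143065719352 [ 1.0800299  -0.47849909 -1.33355696] [-0.04636299 -0.00161878 -0.01654798] 28.7167 [ 607.98333175 -311.18680008  279.82979835]
far end along (108): [(40, np.float64(100.0)), (60, np.float64(92.3)), (80, np.float64(84.4)), (100, np.float64(76.3)), (120, np.float64(67.9))]
```

View pics/shade2.png

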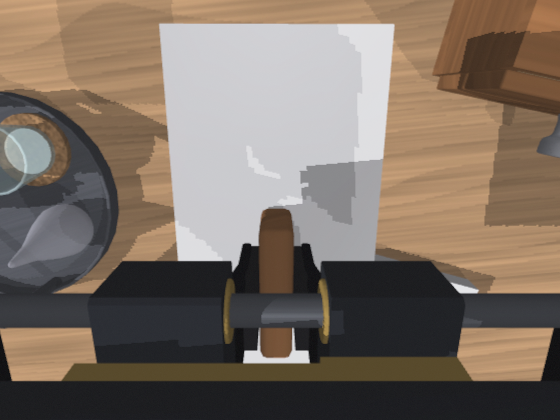

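The shade is held level, with its far edge at row 24 (106 mm along, against 108 nominal). That matches the bias I saw on the lamp cheek, so the hand offset is within 1 mm. Carrying it over.

```bash
python3 - <<'E'
from m import *
e=[630,316.6]
manip.line_to(e+[280],down(-12),speed=130); print(manip.read_opening()*87,manip.read_time_s())
manip.line_to(e+[200],speed=80); manip.line_to(e+[144],speed=30); manip.sleep(1.0)
print(np.round(manip.read_tool_pos(),1),manip.read_opening()*87,manip.read_gripper_force(),np.round(manip.read_wrist_force(),2),np.round(manip.read_torque(),3),manip.read_time_s())
a,b=[cv2.cvtColor(manip.snapshot(n),cv2.COLOR_RGB2BGR) for n in("scene","wrist")]
a=a[170:330,360:540]; cv2.imwrite("pics/end.png",np.hstack([cv2.resize(a,(400,355)),cv2.resize(b,(400,355))]))
E
```

```text
13.685700585319704 33.7
[630.  316.6 144. ] 13.65784944502009 59.988547805696726 [-0.26 -0.69 -1.71] [-0.005  0.019  0.029] 37.8667
```

View pics/end.png

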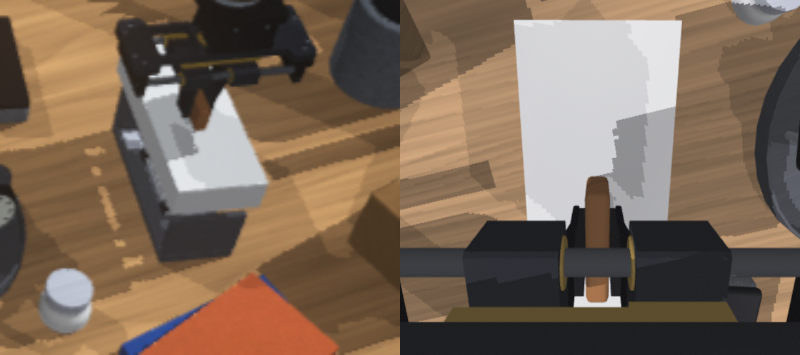

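The shade hovers level and parallel over the light. In the scene crop the cheek shows below it at (200,235), and in the wrist view the shade's far edge is still at row 24, so it hasn't slipped. Handing in.

```bash
python3 -c "
from cell import manip
print(manip.close_job())"
```

```text
the job is handed in; nothing more can be done
None
```

I pushed the tube home in both forks and let it go (its top read 53.3 mm, right for fully home, with the jaw wires over it). The arm is now holding the shade level over the light, rim about 21 mm above the cheek tops by my estimate, and I've handed the job in; the judge's result wasn't shown.

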